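# Refit the drive roll of a welding wire feeder and latch its pressure arm

## Robot

A 6-joint arm with a two-finger parallel gripper is mounted at the origin on the work surface. World frame = base frame: x ahead of the robot, y to its left, z up, the work surface at z = 0. Lengths are in m, angles in rad, forces in N, time in s.
With the tool pointing down it reaches from about 0.3 to 0.875 m from the base axis. Payload 6.4 kg.
Tool frame: the origin (TCP) lies between the finger pads; the fingertips stand 19 mm ahead of it and the grasp point (between the pads) is the TCP (ctrl.tips_ahead is the z of the fingertips in the tool frame, in m); z points along the fingers, y is the line along which they close (so a half turn about z gives the same grasp; the last joint's range is limited). The gripper opens to 85 mm and grips with 20 to 120 N. Pads are 22 mm wide; open, the fingers measure 114 mm over their backs; the gripper's body (76 mm by 85 mm) begins 54 mm behind the grasp point. The pads swing forward as they close: fully open they stand 13 mm farther back than shut.
Start: joints at [0.942, 0.181, 1.607, -0, 1.354, -0.206], TCP at [0.236, 0.524, 0.25] pointing down, gripper open.
Joint ranges: [-2.99, 2.99], [-0.89, 2.07], [0.3, 2.58], [-1.14, 4.28], [0, 2.63], [-3.12, 3.12]. Speed limits (rad/s): [2.57, 2.57, 3.01, 3.14, 3.14, 3.14].

## Interface

Orientations are given as a unit quaternion [w, x, y, z].
In Python, from bench import readout, vision, ctrl gives the robot as it stands.
- The arm moves only by the tool play_rows, never from a script. Its arguments are lists of equal length, an entry for each row: "xyz": the shift along the tool's x, y, z in mm, a list of three; "rot": the turn, a rotation vector about the tool's x, y, z in rad, a list of three; "grip": the opening, from 0 (shut) to 1 (fully open). In form: {"xyz": [[x, y, z], ...], "rot": [[rx, ry, rz], ...], "grip": [grip, ...]}. A call has exactly 10 rows; each row is the pose to reach, as a shift and turn from the pose commanded when the call began, along the tool's axes at that moment; what a row does not reach only later rows make up. A row lasts 1/8 s, in which the tool goes at most 62.5 mm and 10.7 degrees, less where a joint would pass 70% of its speed; a pose out of reach is approached as far as the arm can. A call with a gripper value outside its range is refused whole. The fingers move at their own pace and stop on an object; the grip force is fixed at half the most. Time passes only in rows, so rows that repeat a pose let the fingers close, or fill a call up. It gives the time, the measured TCP pose, the force, the opening and the grip force at its end, in the units of the state.
- readout.get_obs(): the state, without advancing time (a new reading comes with each control period).
- vision.camera(name): name is "scene" or "top" or "wrist"; returns a dict with "color" (384x512x3 uint8, red, green, blue), "depth" (384x512 float32, m along the optical axis (not along the pixel's ray), 0 where there is no reading), "camera_matrix" (3x3 intrinsics, pixels), "extrinsics" (4x4, takes a point from camera to world coordinates); the wrist camera has in their place "hand_eye" (4x4, takes a point from camera to tool coordinates, whose origin is the TCP and whose axes are the flange's). Camera axes: x right, y down, z forward; pixel columns grow to the right and rows downward; lengths in m; the calibration is good to about 2 mm. A picture is of the moment at which its call begins: read the wrist's pose just before it.
- ctrl.hand_in(): hands the job in; it is judged then, once.
The state is a dict: "time_s": time; "q": joint angles; "dq": joint speeds; "joint_efforts": joint torques, N m; "eef_pos": TCP position; "eef_rot": TCP orientation; "wrist_force": force on the tool from outside, world axes, zero at the start; "torque": the same for the moment, N m; "opening": opening from 0.0 (shut) to 1.0 (fully open); "grasp_force": force on a finger pad.
Only numpy, scipy, OpenCV 4.12 (cv2) and the standard library are available. Lean on these libraries where they do the work, as an engineer would, in place of code of your own. Each camera call takes 0.05 s, during which the arm holds its last target. There are 200 camera calls.

## Task

The wire drive lies plate-up on the welding bench with its drive roll off. Slip the large grooved roll from the parts tray onto the bare drive shaft until it sits fully down on its hub, swing the pressure arm in until its bearing rests against the roll, then draw the tension lever's spring-loaded knob outwards, swing the lever into the arm's fork and let the collar settle into its seat between the lips, so that the lever stays latched when you let go. Leave the two smaller rolls in the tray and the other loose things on the bench where they lie.

Things in the scene. Friction and masses are not known exactly. Their poses are not given: they have to be found in the camera images.
- wire_drive: the wire drive, fixed to the bench: aluminium plate 105 x 150 mm (x -45 to +60, y -75 to +75 in its frame), top face 80 mm above the bench. Origin on the bench under the drive shaft; z up. Two brass guide tubes lie along y at x = +20 mm, 98 mm above the bench, from 29 mm outwards. Arm on its +x side, lever on its +y side. Grip the roll across x there: room at +x and -x while the arm is open
- shaft_top (a point): the tip of the upright steel drive shaft, 122 mm above the bench. The shaft is 10 mm thick, with a tapered tip, and stands 34 mm proud of a hub 28 mm wide whose top, 88 mm above the bench, is where the roll sits
- roll_seat (a point): on the shaft's axis, 98 mm above the bench: where the centre of the drive roll is when it is fully down on the hub
- drive_roll_center (a point): the centre (half-way up) of the loose drive roll: steel, 40 mm across, 20 mm high, one V groove round its middle, a 12 mm bore right through, about 0.16 kg; the largest of the three rolls in the tray, lying flat with its bore upright; either face may go down. Its z axis is the bore
- parts_tray: the fixed steel parts tray, 130 x 200 mm (its x and y), floor 3 mm above the bench, rim 10 mm. Origin in the middle of its underside. The three rolls stand in a row along its y, 62 mm apart, in any order: grip them across its x, where there is room on both sides
- pressure_pivot (a point): on the upright pivot axis of the pressure arm, at the height of the fork's slot (116 mm above the bench); it lies at x +36, y -50 mm in the drive's frame
- pressure_arm (a joint): angle of the pressure arm, rad. At 0 it lies along the drive's +y from its pivot, its bearing (32 mm across, 50 mm from the pivot) touching a centred roll; positive is swung open, towards the drive's +x (starts 0.8 to 1.1). Turns easily, stays where left. It stops on the fitted roll between about -0.05 and 0.02; with no roll it goes on to -0.15
- fork_face (a point): middle of the outer face of the arm's forked end, level with the lips, 100 mm along and 14 mm to the outer side of the arm's line from its pivot: push here. Fork: 36 mm long (18 mm either side), 82 to 132 mm above the bench, with a 10 mm slot at 116 mm open at the free end for the lever's rod. The collar's seat is sunk 4 mm in this face between two upright lips 26 mm apart
- lever_pivot (a point): on the upright pivot axis of the tension lever, 116 mm above the bench; it lies at x -10, y +50 mm in the drive's frame
- tension_lever (a joint): angle of the tension lever, rad. At 0 (its stop) it lies along the drive's +x from its pivot, its 8 mm rod (over the guide tube) square across the closed arm's slot; positive is swung out, towards the drive's +y (starts 0.75 to 1.15). Turns easily, stays where left. If the knob is not drawn out, the collar butts against the end of the fork at about 0.5
- tension_knob (a joint): how far the knob is drawn out along the lever, m, 0 to 0.016. A spring draws it towards the lever's pivot: 6 N at 0, rising 0.7 N per mm, so it takes a firm grip. At 0 the inner face of its 24 mm collar is 50 mm from the pivot. Draw it out at least 11 mm to pass over the closed arm's outer lip. It reads 0.002 to 0.004 with the collar in its seat, 0.0075 standing on the lip
- knob_center (a point): middle of the knob's grip, on the lever's axis, 116 mm above the bench, 89 mm from the lever's pivot plus what it is drawn out: a black ribbed round grip lying along the lever, 28 mm across, 35 mm long, with a rim 33 mm across at its outer end. Take it from above, across the lever; free air on both sides and below
- spare_small_center (a point): bystander: the middle of a loose steel roll 30 mm across, 20 mm high, in the tray
- spare_thin_center (a point): bystander: the middle of a loose steel roll 30 mm across, 10 mm high, in the tray
- hammer: bystander: loose hammer, 260 mm long, lying beyond the tray
- wire_brush: bystander: loose brush, 200 mm long, lying to the left of the drive
- screwdriver: bystander: loose screwdriver, 200 mm long, lying beyond the gap between tray and drive
- coupon: bystander: loose steel plate 110 x 70 x 8 mm, on the robot's left
- magnet_block: bystander: loose welding magnet 75 x 75 x 20 mm, beyond the drive
- tip_jar: bystander: loose clear jar with a steel cap, 52 mm across, 65 mm high, left of and beyond the drive
Mind the look-alikes: they are no part of the job. Leave any orange look-alike of the wire_drive alone. What is shaped like the part that bears drive_roll_center but turquoise is not meant.

How it is judged:
On the way, in this order (a step that is already met when the one before it is completed fails the run):
1. the drive roll sits on its shaft, fully down on the hub (horizontal distance between drive_roll_center and roll_seat below 0.003 m and z of drive_roll_center in the frame of roll_seat between -0.003 and 0.0025 m and angle between the z axis of drive_roll_center and the z axis of roll_seat, either way round below 0.1 rad), for 0.1 s.
2. the pressure arm is swung in and its bearing rests against the roll (value of joint pressure_arm below 0.06 rad), for 0.1 s.
3. the tension lever is in the fork and the collar has settled into its seat (value of joint tension_lever below 0.08 rad and value of joint tension_knob between 0.001 and 0.0055 m and value of joint pressure_arm below 0.06 rad), for 0.1 s.
At the end, for the whole second after the job is handed in: The large roll is on the shaft, down on its hub (within 3 mm of the axis, 2.5 mm of its height, upright), the arm is in against it (below 0.06 rad), and the lever is latched across the fork (below 0.08 rad) with the collar in its seat (knob drawn out 1 to 5.5 mm), released and staying so (all of step 1 and all of step 3); the robot touches nothing.
It fails at once if one of the two smaller rolls is moved more than 30 mm (distance of any of spare_small_center, spare_thin_center from where it was at the start of the episode above 0.03 m).
It fails at once if another loose thing on the bench is moved more than 30 mm (distance of any of hammer, wire_brush, screwdriver, coupon, magnet_block, tip_jar from where it was at the start of the episode above 0.03 m).
It also fails if it takes over 72 s, if anything falls off the work surface, if the arm or the gripper's body presses on something with over 40 N, if the wrist force passes 120 N, or if a joint passes its speed limit or range.

## Working session

There is one attempt and no reset: what is moved stays moved. The work goes in short steps, Python scripts to look and compute and a tool call to move; the robot and the scene stay as the last step left them, time stands still between calls to the robot, and variables do not carry over. Pictures are saved under pics/ and viewed, at most 11 in all, crops included, and the job is handed in when it is done.

Besides the shell and the picture viewer there is one more tool, called by a JSON object that holds its "fn" and its "kwargs". play_rows: Moves the arm, as the interface text tells. Its arguments: {"type":"object","properties":{"xyz":{"type":"array","items":{"type":"array","items":{"type":"number"}}},"rot":{"type":"array","items":{"type":"array","items":{"type":"number"}}},"grip":{"type":"array","items":{"type":"number"}}},"required":["xyz","rot","grip"]}

```bash
mkdir -p pics; cat > h.py <<'E'
import numpy as np, cv2
from bench import readout, vision, ctrl
from scipy.spatial.transform import Rotation as R
def pose():
    o=readout.get_obs(); q=o['eef_rot']; return np.array(o['eef_pos']), R.from_quat([q[1],q[2],q[3],q[0]]).as_matrix()
def cam(n):
    p,r=pose(); c=vision.camera(n)
    if n=='wrist':
        T=np.eye(4);T[:3,:3]=r;T[:3,3]=p; c['E']=T@np.array(c['hand_eye'])
    else: c['E']=np.array(c['extrinsics'])
    return c
def ray(c,u,v,z):
    d=c['E'][:3,:3]@np.linalg.inv(c['camera_matrix'])@np.array([u,v,1.]); o=c['E'][:3,3]
    return o+d*(z-o[2])/d[2]
def proj(c,P):
    q=np.linalg.inv(c['E'])@np.append(P,1); k=np.array(c['camera_matrix'])@q[:3]; return k[:2]/k[2]
def save(n,im): cv2.imwrite('pics/'+n+'.png',im[:,:,::-1])
E
python3 - <<'E'
from h import *
a=cam('top');b=cam('scene')
import pickle;pickle.dump((a,b),open('c.pkl','wb'))
save('top',cv2.resize(a['color'],(800,600)));save('scene',cv2.resize(b['color'],(800,600)))
print(a['E'].round(3),b['E'].round(3),a['camera_matrix']); print(readout.get_obs())
E
```

```text
[[ 0.03  -0.985  0.169  0.279]
 [-1.    -0.03   0.002 -0.019]
 [ 0.003 -0.169 -0.986  1.371]
 [ 0.     0.     0.     1.   ]] [[ 0.197  0.737 -0.646  1.184]
 [ 0.98  -0.137  0.143 -0.167]
 [ 0.017 -0.662 -0.75   0.88 ]
 [ 0.     0.     0.     1.   ]] [[437.86209664   0.         251.03737371]
 [  0.         437.86209664 185.61012062]
 [  0.           0.           1.        ]]
{'time_s': 0.1, 'q': array([ 9.41698464e-01,  1.81463065e-01,  1.60789488e+00, -2.11882495e-05,
        1.35379193e+00, -2.06299864e-01]), 'dq': array([ 7.71657538e-04, -1.99972565e-03, -3.54718366e-03,  1.57447392e-03,
       -1.35889839e-03, -8.74421135e-06]), 'joint_efforts': array([-4.05963237e-04, -4.45879161e+01, -3.52239990e+01, -2.81006060e-04,
        4.09716638e-03, -1.39284066e-05]), 'eef_pos': array([0.23564409, 0.52399338, 0.24948263]), 'eef_rot': array([-3.06395822e-04,  2.09825658e-01,  9.77738506e-01, -7.15866821e-04]), 'wrist_force': array([-0.13528659, -0.05570639,  0.03225018]), 'torque': array([-0.01552641,  0.01118859, -0.00513768]), 'grasp_force': 0.0, 'opening': 1.0011595024347761}
```

View pics/top.png

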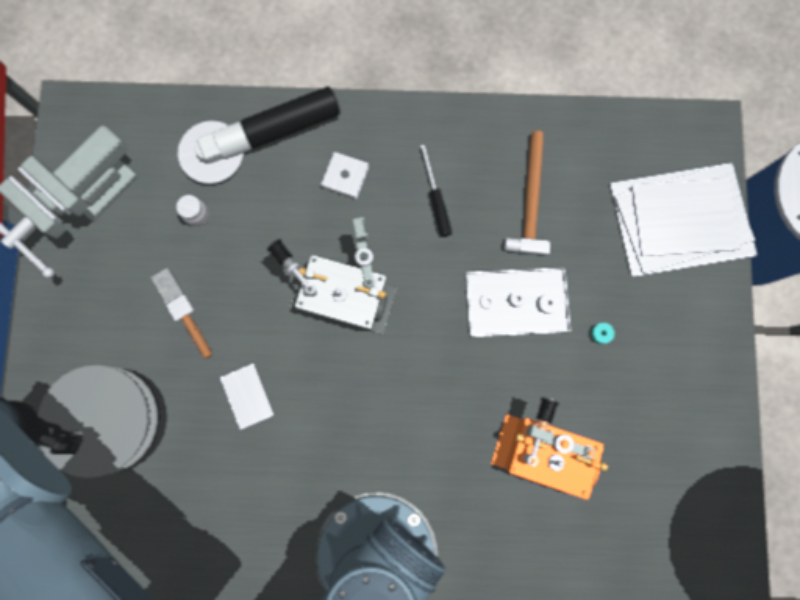

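View pics/scene.png

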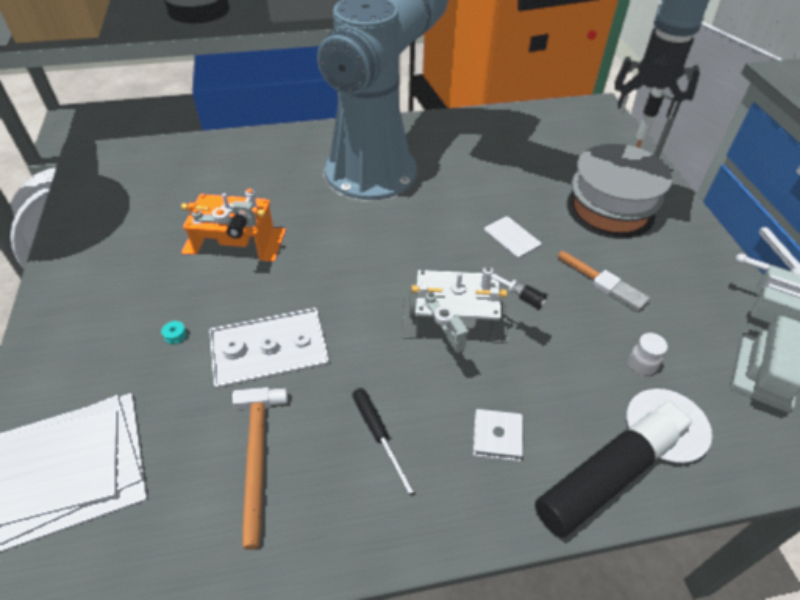

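Top view (800×600): the pale drive is at (340,290) and its orange look-alike at (550,455). The tray rolls are at (486,302), (515,299) and (547,303), with the turquoise look-alike at (603,333). The roll at (547,303) looks largest, so I'll confirm it in an enlarged crop.

```bash
python3 - <<'E'
from h import *
import pickle
a,b=pickle.load(open('c.pkl','rb'))
s=.64
im=a['color'][140:220,165:370]; save('crop',cv2.resize(im,(800,312),interpolation=cv2.INTER_CUBIC))
for n,u,v,z in [('large',547,303,.023),('small',515,299,.023),('thin',486,302,.013),('shaft',340,294,.11),('knob',280,250,.116),('fork',360,232,.12),('bearing',364,257,.11),('levpiv',309,289,.116),
 ('pl1',310,256,.08),('pl2',386,276,.08),('pl3',372,329,.08),('pl4',294,308,.08)]:
    print(n,ray(a,u*s,v*s,z).round(3))
g=cv2.cvtColor(a['color'],cv2.COLOR_RGB2GRAY)
m=((a['color'].min(2)>165)).astype(np.uint8)
for c in cv2.findContours(m,cv2.RETR_EXTERNAL,cv2.CHAIN_APPROX_SIMPLE)[0]:
    if cv2.contourArea(c)>1000:
        r=cv2.minAreaRect(c); print(r, [ray(a,*p,.08 if r[0][0]<250 else .01)[:2].round(3) for p in cv2.boxPoints(r)])
E
```

```text
large [ 0.494 -0.326  0.023]
small [ 0.5   -0.262  0.023]
thin [ 0.494 -0.205  0.013]
shaft [0.486 0.081 0.11 ]
knob [0.565 0.197 0.116]
fork [0.603 0.048 0.12 ]
bearing [0.558 0.039 0.11 ]
levpiv [0.492 0.139 0.116]
pl1 [0.563 0.144 0.08 ]
pl2 [ 0.528 -0.004  0.08 ]
pl3 [0.425 0.02  0.08 ]
pl4 [0.461 0.17  0.08 ]
((497.0, 297.5), (166.99996948242188, 27.999996185302734), 90.0) [array([ 0.445, -0.743]), array([ 0.448, -0.831]), array([-0.045, -0.796]), array([-0.048, -0.714])]
((331.1833190917969, 192.84841918945312), (42.142723083496094, 64.68860626220703), 87.27368927001953) [array([ 0.557, -0.163]), array([ 0.574, -0.369]), array([ 0.439, -0.373]), array([ 0.424, -0.171])]
((214.88397216796875, 176.61199951171875), (61.079994201660156, 51.63999938964844), 16.26020622253418) [array([0.473, 0.2  ]), array([0.627, 0.165]), array([ 0.579, -0.015]), array([0.427, 0.023])]
((437.204345703125, 140.08544921875), (61.8121337890625, 84.23985290527344), 80.21759033203125) [array([ 0.754, -0.462]), array([ 0.811, -0.734]), array([ 0.608, -0.756]), array([ 0.553, -0.49 ])]
((135.5, 96.5), (39.0, 43.0), 90.0) [array([0.832, 0.422]), array([0.836, 0.287]), array([0.71 , 0.279]), array([0.705, 0.411])]
((255.5, 74.0), (148.0, 511.0), 90.0) [array([1.127, 0.855]), array([ 1.182, -0.883]), array([ 0.661, -0.846]), array([0.611, 0.789])]
```

View pics/crop.png

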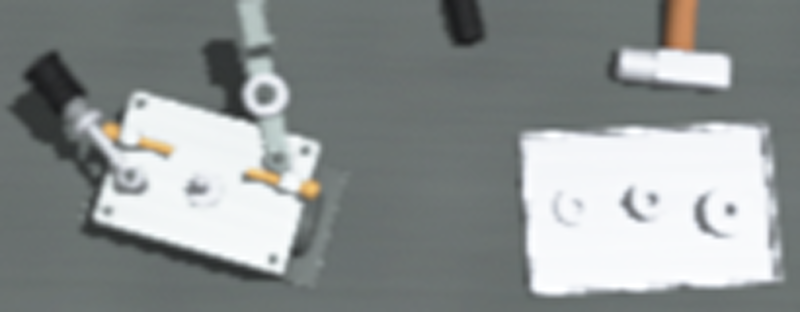

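The crop shows three tray rolls. The largest is the rightmost at crop (722,212), i.e. top (547,303), so it's the drive roll. The turquoise one lies outside the tray. I'll move over it now.

```bash
cat >> h.py <<'E'
def go(x,y,z,yaw):
    "shift in mm, rot about tool z; yaw = world angle of the tool's y axis; tool made plumb"
    p,r=pose(); 
    best=None
    for k in (0,np.pi):
        a=yaw+k; Y=np.array([np.cos(a),np.sin(a),0]);Z=np.array([0,0,-1.]);X=np.cross(Y,Z)
        rv=R.from_matrix(r.T@np.stack([X,Y,Z],1)).as_rotvec()
        if best is None or np.linalg.norm(rv)<np.linalg.norm(best): best=rv
    return (r.T@(np.array([x,y,z])-p)*1000).round(1), best.round(3)
E
python3 -c "
from h import *
print(go(.494,-.326,.2,.07)); print(cam('wrist')['hand_eye'])"
```

```text
(array([-584.4, -669.1,   50.3]), array([-2.000e-03,  1.000e-03,  1.078e+00]))
[[ 8.46483494e-04 -9.54129005e-01 -2.99394599e-01  7.75564081e-02]
 [ 9.99999016e-01  1.14266812e-03 -8.14210199e-04 -6.30560198e-04]
 [ 1.11897023e-03 -2.99393616e-01  9.54129033e-01 -1.23437745e-01]
 [ 0.00000000e+00  0.00000000e+00  0.00000000e+00  1.00000000e+00]]
```

{"fn": "play_rows", "kwargs": {"xyz": [[-584,-669,0],[-584,-669,0],[-584,-669,0],[-584,-669,0],[-584,-669,0],[-584,-669,0],[-584,-669,0],[-584,-669,0],[-584,-669,0],[-584,-669,0]], "rot": [[0,0,1.078],[0,0,1.078],[0,0,1.078],[0,0,1.078],[0,0,1.078],[0,0,1.078],[0,0,1.078],[0,0,1.078],[0,0,1.078],[0,0,1.078]], "grip": [1,1,1,1,1,1,1,1,1,1]}}

```text
time_s: 1.4
eef_pos: [0.4177, -0.0758, 0.2504]
eef_rot: [0.0, 0.682, 0.731, 0.0]
wrist_force: [1.9, 0.4, -0.3]
opening: 0.998
grasp_force: 0.0
```

```bash
python3 -c "
from h import *
print(pose(),go(.494,-.326,.18,.07))
c=cam('wrist');save('w0',c['color'])"
```

```text
(array([ 0.4176946 , -0.07578658,  0.25043548]), array([[-6.93134786e-02,  9.97594583e-01,  8.30427959e-04],
       [ 9.97594922e-01,  6.93135489e-02, -5.62164293e-05],
       [-1.13641114e-04,  8.24534159e-04, -9.99999654e-01]])) (array([-254.9,   58.7,   70.5]), array([ 0.001,  0.   , -0.001]))
```

{"fn": "play_rows", "kwargs": {"xyz": [[-255,59,70],[-255,59,70],[-255,59,70],[-255,59,70],[-255,59,70],[-255,59,70],[-255,59,70],[-255,59,70],[-255,59,70],[-255,59,70]], "rot": [[0,0,0],[0,0,0],[0,0,0],[0,0,0],[0,0,0],[0,0,0],[0,0,0],[0,0,0],[0,0,0],[0,0,0]], "grip": [1,1,1,1,1,1,1,1,1,1]}}

```text
time_s: 2.7
eef_pos: [0.4944, -0.3235, 0.1807]
eef_rot: [0.0, 0.682, 0.732, -0.0]
wrist_force: [0.5, -1.1, 0.6]
opening: 0.994
grasp_force: 0.0
```

```bash
python3 - <<'E'
from h import *
import pickle
c=cam('wrist');pickle.dump(c,open('w1.pkl','wb'));im=c['color'].copy();print(pose()[0])
g=cv2.medianBlur(cv2.cvtColor(im,cv2.COLOR_RGB2GRAY),5)
f=c['camera_matrix'][0,0]; uv=proj(c,[.494,-.326,.033]); d=np.linalg.norm(c['E'][:3,3]-[.494,-.326,.033]); r0=f*.02/d
print(uv,r0)
h=cv2.HoughCircles(g,cv2.HOUGH_GRADIENT,1,40,param1=80,param2=20,minRadius=int(r0*.85),maxRadius=int(r0*1.15))
print(h, None if h is None else [ray(c,x,y,.033).round(4) for x,y,_ in h[0][:3]])
save('w1',im)
E
```

```text
[ 0.49436449 -0.32359987  0.1806424 ]
[253.64672835 179.97009083] 22.566951839219836
[[[252.5 183.5  22.1]
  [187.5 281.5  21.6]]] [array([ 0.4932, -0.3293,  0.033 ]), array([ 0.4366, -0.4344,  0.033 ])]
```

View pics/w1.png

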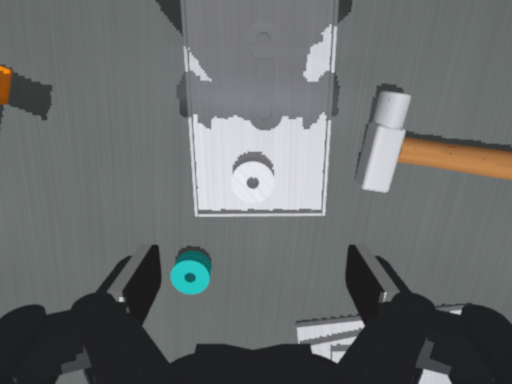

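Wrist view: the large roll's bore is at (253,183) and turquoise is far off at (190,275). The roll top is at 23 mm, so I'll recompute with that.

```bash
python3 - <<'E'
from h import *
import pickle
c=pickle.load(open('w1.pkl','rb'))
print(ray(c,252.5,183.3,.023), ray(c,195,215,.01),ray(c,326,214,.01),ray(c,189,115,.01),ray(c,330,115,.01))
im=c['color'][160:206,228:278].astype(int).sum(2); ys,xs=np.where(im<220); m=(abs(xs-24)<8)&(abs(ys-23)<8); print(xs[m].mean()+228,ys[m].mean()+160,m.sum())
x,y,_=ray(c,252.5,183.3,.023); print(go(x,y,.06,.06))
E
```

```text
[ 0.49340702 -0.33216832  0.023     ] [ 0.43891711 -0.37307252  0.01      ] [ 0.56883956 -0.36268733  0.01      ] [ 0.4318622  -0.27588642  0.01      ] [ 0.55893065 -0.26678361  0.01      ]
nan nan 0
(array([ -8.4,  -1.6, 120.6]), array([0.  , 0.  , 0.01]))<stdin>:5: RuntimeWarning: Mean of empty slice.
  ret = ret.dtype.type(ret / rcount)
```

{"fn": "play_rows", "kwargs": {"xyz": [[-8,-2,50],[-8,-2,100],[-8,-2,130],[-8,-2,155],[-8,-2,155],[-8,-2,155],[-8,-2,155],[-8,-2,155],[-8,-2,155],[-8,-2,155]], "rot": [[0,0,0],[0,0,0.01],[0,0,0.01],[0,0,0.01],[0,0,0.01],[0,0,0.01],[0,0,0.01],[0,0,0.01],[0,0,0.01],[0,0,0.01]], "grip": [0.7,0.7,0.7,0.7,0.7,0.6,0.3,0.3,0.3,0.3]}}

```text
time_s: 4.0
eef_pos: [0.4939, -0.333, 0.0275]
eef_rot: [0.002, 0.686, 0.728, -0.0]
wrist_force: [-0.9, 1.5, 7.0]
opening: 0.438
grasp_force: 60.5
```

{"fn": "play_rows", "kwargs": {"xyz": [[0,0,-20],[0,0,-60],[0,0,-120],[0,0,-170],[0,0,-170],[0,0,-170],[0,0,-170],[0,0,-170],[0,0,-170],[0,0,-170]], "rot": [[0,0,0],[0,0,0],[0,0,0],[0,0,0],[0,0,0],[0,0,0],[0,0,0],[0,0,0],[0,0,0],[0,0,0]], "grip": [0.3,0.3,0.3,0.3,0.3,0.3,0.3,0.3,0.3,0.3]}}

```text
time_s: 5.25
eef_pos: [0.4927, -0.3319, 0.1949]
eef_rot: [-0.0, 0.686, 0.728, -0.0]
wrist_force: [-0.7, -0.3, -1.2]
opening: 0.438
grasp_force: 60.6
```

```bash
python3 - <<'E'
from h import *
c=cam('wrist');p,r=pose()
d=c['depth'];K=c['camera_matrix'];v,u=np.mgrid[:384,:512]
P=np.stack([(u-K[0,2])/K[0,0]*d,(v-K[1,2])/K[1,1]*d,d],-1)
H=np.array(c['hand_eye']);T=P@H[:3,:3].T+H[:3,3]
m=(d>0)&(abs(T[...,0])<.03)&(abs(T[...,1])<.019)&(T[...,2]>-.02)&(T[...,2]<.06)
q=T[m]*1000;print(m.sum(), np.percentile(q,[1,5,25,50,75,95,99],axis=0).round(1))
save('w2',cv2.resize(c['color'][200:384,130:380],(750,552)));
print(go(.487,.084,.2,-.24),pose()[0])
E
```

```text
7049 [[-16.1 -18.3 -19.6]
 [-12.8 -16.1 -13.1]
 [ -4.1  -8.    4.2]
 [  5.6   0.7   4.8]
 [ 14.4  10.    5.6]
 [ 21.1  17.4  19.1]
 [ 21.9  18.6  23.3]]
(array([415.5,  19.2,  -4.9]), array([-0. , -0. ,  0.3])) [ 0.49274891 -0.33194258  0.19499724]
```

View pics/w2.png

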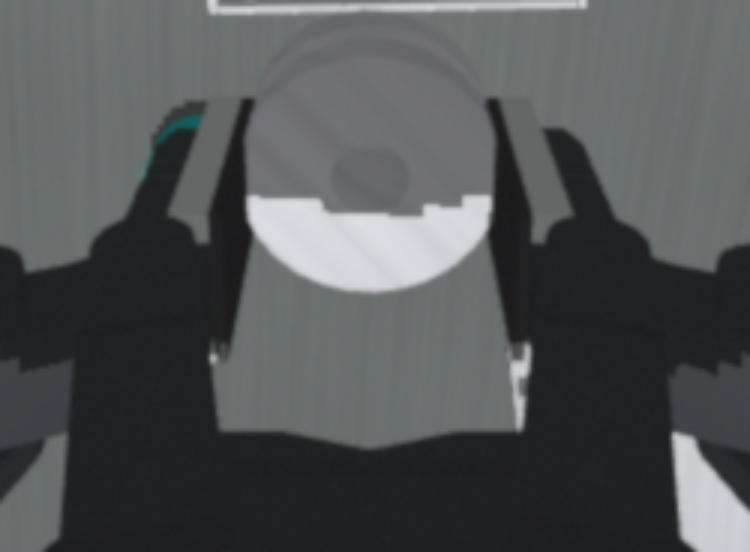

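The roll is held: face ellipse centred near crop (371,175), bore at (371,178). Next I'll fit its face plane and bore in tool coordinates.

```bash
cat >> h.py <<'E'
def tool_pts(c):
    d=c['depth'];K=c['camera_matrix'];v,u=np.mgrid[:384,:512]
    P=np.stack([(u-K[0,2])/K[0,0]*d,(v-K[1,2])/K[1,1]*d,d],-1)
    H=np.array(c['hand_eye']);return P@H[:3,:3].T+H[:3,3]
def tool_ray(c,u,v,z):
    H=np.array(c['hand_eye']);d=H[:3,:3]@np.linalg.inv(c['camera_matrix'])@np.array([u,v,1.]);o=H[:3,3];return o+d*(z-o[2])/d[2]
def world_pts(c):
    d=c['depth'];K=c['camera_matrix'];v,u=np.mgrid[:384,:512]
    P=np.stack([(u-K[0,2])/K[0,0]*d,(v-K[1,2])/K[1,1]*d,d],-1);return P@c['E'][:3,:3].T+c['E'][:3,3]
E
python3 - <<'E'
from h import *
c=cam('wrist');T=tool_pts(c)*1000
m=(c['depth']>0)&(abs(T[...,2]-4.9)<2.5)&(abs(T[...,1])<17)&(abs(T[...,0])<30)
q=T[m];A=np.c_[q[:,:2],np.ones(len(q))];k=np.linalg.lstsq(A,q[:,2],rcond=None)[0];print(k,(q[:,2]-A@k).std(),np.percentile(q,[1,99],axis=0))
print(tool_ray(c,253.6,259.3,.0049)*1000)
col=c['color'].astype(int).sum(2)
n,l,s,ce=cv2.connectedComponentsWithStats(m.astype(np.uint8)); i=1+s[1:,4].argmax(); print(s[i],ce[i])
cn=max(cv2.findContours((l==i).astype(np.uint8),cv2.RETR_EXTERNAL,cv2.CHAIN_APPROX_NONE)[0],key=cv2.contourArea)
pts=np.array([tool_ray(c,*p[0],.0049)[:2]*1000 for p in cn])
print(cv2.fitEllipse(pts.astype(np.float32)))
E
```

```text
[2.69469938e-03 2.92692305e-03 4.70387580e+00] 0.662892809705476 [[-16.56795339 -16.58831308   3.35494398]
 [ 21.57067527  16.33899877   6.95170658]]
[ 1.54615208 -0.90750257  4.9       ]
[ 218  215   76   82 4771] [254.53825194 255.7522532 ]
((2.422750949859619, -0.589870035648346), (36.00384521484375, 41.668678283691406), 90.0584487915039)
```

```bash
python3 -c "
from h import *
print(go(.469,.011,.2,-.24))"
```

```text
(array([343.8,  -3.2,  -4.8]), array([-0. , -0. ,  0.3]))
```

{"fn": "play_rows", "kwargs": {"xyz": [[344,-3,-5],[344,-3,-5],[344,-3,-5],[344,-3,-5],[344,-3,-5],[344,-3,-5],[344,-3,-5],[344,-3,-5],[344,-3,-5],[344,-3,-5]], "rot": [[0,0,0.3],[0,0,0.3],[0,0,0.3],[0,0,0.3],[0,0,0.3],[0,0,0.3],[0,0,0.3],[0,0,0.3],[0,0,0.3],[0,0,0.3]], "grip": [0.3,0.3,0.3,0.3,0.3,0.3,0.3,0.3,0.3,0.3]}}

```text
time_s: 6.6
eef_pos: [0.4693, 0.0103, 0.2002]
eef_rot: [-0.0, 0.787, 0.617, -0.0]
wrist_force: [-0.8, 0.7, -0.6]
opening: 0.444
grasp_force: 60.6
```

```bash
python3 - <<'E'
from h import *
import pickle
c=cam('wrist');pickle.dump(c,open('w3.pkl','wb'));print(pose()[0])
W=world_pts(c)
m=(c['depth']>0)&(W[...,2]>.111)&(W[...,2]<.13)&(np.hypot(W[...,0]-.487,W[...,1]-.084)<.02)
print(m.sum(),np.median(W[m],0) if m.any() else 0, W[m].min(0),W[m].max(0))
m2=(c['depth']>0)&(abs(W[...,2]-.08)<.004); n,l,s,ce=cv2.connectedComponentsWithStats(m2.astype(np.uint8));i=1+s[1:,4].argmax()
cn=max(cv2.findContours((l==i).astype(np.uint8),cv2.RETR_EXTERNAL,cv2.CHAIN_APPROX_NONE)[0],key=cv2.contourArea)
print(proj(c,[.487,.084,.122]),s[i]); save('w3',cv2.resize(c['color'],(768,576)))
E
```

```text
[0.46926235 0.01040412 0.20019711]
212 [0.48684395 0.08486508 0.12088512] [0.48204728 0.07998987 0.11708992] [0.49170491 0.08957219 0.12398253]
[254.07435691  87.03321126] [  189     0   153   185 21778]
```

View pics/w3.png

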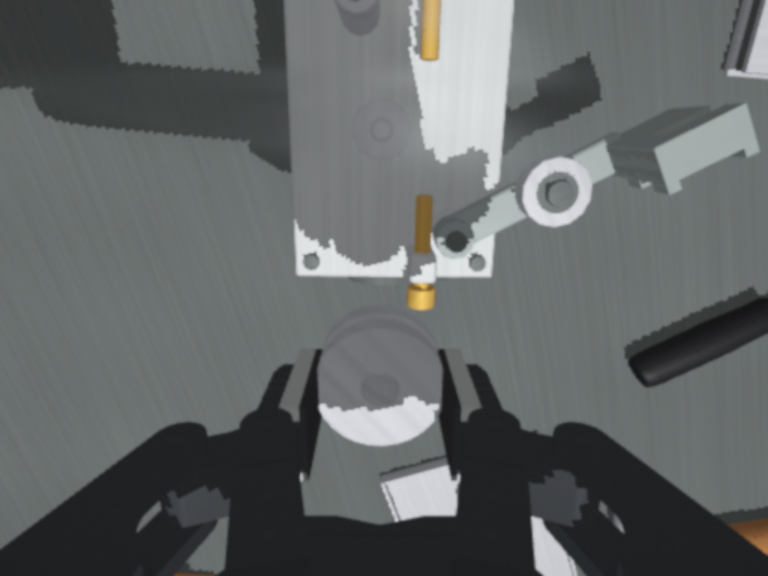

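Wrist view: shaft tip at (381,129) of 768, roll at (381,375), the arm swung open on the right. Moving the bore over the shaft.

```bash
python3 -c "
from h import *
print(go(.4870,.0826,.157,-.24),pose())"
```

```text
(array([74.3, -0. , 43.2]), array([-0.   ,  0.   , -0.001])) (array([0.46926235, 0.01040412, 0.20019711]), array([[ 2.39101285e-01,  9.70994614e-01, -1.84897612e-04],
       [ 9.70994631e-01, -2.39101291e-01, -9.58578285e-06],
       [-5.35170013e-05, -1.77242615e-04, -9.99999983e-01]]))
```

{"fn": "play_rows", "kwargs": {"xyz": [[40,0,0],[74.3,0,20],[74.3,0,43],[74.3,0,43],[74.3,0,43],[74.3,0,46],[74.3,0,50],[74.3,0,54],[74.3,0,57],[74.3,0,57]], "rot": [[0,0,0],[0,0,0],[0,0,0],[0,0,0],[0,0,0],[0,0,0],[0,0,0],[0,0,0],[0,0,0],[0,0,0]], "grip": [0.3,0.3,0.3,0.3,0.3,0.3,0.3,0.3,0.3,0.3]}}

```text
time_s: 7.9
eef_pos: [0.4867, 0.0834, 0.143]
eef_rot: [-0.0, 0.787, 0.617, -0.0]
wrist_force: [1.2, 0.6, -1.4]
opening: 0.434
grasp_force: 60.6
```

{"fn": "play_rows", "kwargs": {"xyz": [[0,0,1],[0,0,2],[0,0,3],[0,0,4],[0,0,5],[0,0,6],[0,0,7],[0,0,8],[0,0,8],[0,0,8]], "rot": [[0,0,0],[0,0,0],[0,0,0],[0,0,0],[0,0,0],[0,0,0],[0,0,0],[0,0,0],[0,0,0],[0,0,0]], "grip": [0.3,0.3,0.3,0.3,0.3,0.3,0.3,0.3,0.3,0.3]}}

```text
time_s: 9.15
eef_pos: [0.4868, 0.0833, 0.1353]
eef_rot: [0.0, 0.787, 0.617, -0.0]
wrist_force: [-0.0, -0.5, -0.9]
opening: 0.442
grasp_force: 60.5
```

{"fn": "play_rows", "kwargs": {"xyz": [[0,0,3],[0,0,6],[0,0,9],[0,0,12],[0,0,15],[0,0,18],[0,0,20],[0,0,21.5],[0,0,21.5],[0,0,21.5]], "rot": [[0,0,0],[0,0,0],[0,0,0],[0,0,0],[0,0,0],[0,0,0],[0,0,0],[0,0,0],[0,0,0],[0,0,0]], "grip": [0.3,0.3,0.3,0.3,0.3,0.3,0.3,0.3,0.3,0.3]}}

```text
time_s: 10.4
eef_pos: [0.4868, 0.0833, 0.1138]
eef_rot: [0.0, 0.787, 0.617, -0.0]
wrist_force: [0.4, -0.5, -2.1]
opening: 0.435
grasp_force: 60.6
```

{"fn": "play_rows", "kwargs": {"xyz": [[0,0,0],[0,0,0],[0,0,0],[0,0,0],[0,0,-20],[0,0,-50],[0,0,-90],[-40,0,-90],[-70,0,-90],[-70,0,-90]], "rot": [[0,0,0],[0,0,0],[0,0,0],[0,0,0],[0,0,0],[0,0,0],[0,0,0],[0,0,0],[0,0,0],[0,0,0]], "grip": [0.75,0.75,0.75,0.75,0.75,0.75,0.75,0.75,0.75,0.75]}}

```text
time_s: 11.65
eef_pos: [0.47, 0.014, 0.204]
eef_rot: [0.0, 0.787, 0.616, 0.0]
wrist_force: [0.8, 0.6, -0.1]
opening: 0.747
grasp_force: 0.0
```

```bash
python3 - <<'E'
from h import *
import pickle
c=cam('wrist');pickle.dump(c,open('w4.pkl','wb'));print(pose()[0])
W=world_pts(c)
k=(c['depth']>0)
m=k&(np.hypot(W[...,0]-.487,W[...,1]-.0848)<.018)&(np.hypot(W[...,0]-.487,W[...,1]-.0848)>.009)
print('rollz',np.percentile(W[m][:,2],[5,50,95]))
m=k&(np.hypot(W[...,0]-.487,W[...,1]-.0848)<.05)&(abs(W[...,2]-.108)<.003)
n,l,s,ce=cv2.connectedComponentsWithStats(m.astype(np.uint8));i=1+s[1:,4].argmax();cn=max(cv2.findContours((l==i).astype(np.uint8),0,1)[0],key=len)
print('roll',cv2.fitEllipse(np.array([ray(c,*p[0],.108)[:2]*1000 for p in cn]).astype(np.float32)))
print('plate z',np.median(W[k&(abs(W[...,2]-.08)<.006)][:,2]))
im=c['color'].copy()
save('w4',cv2.resize(im,(768,576)))
b=cam('top');W=world_pts(b);x0=np.array([.4869,.0848])
m=(b['depth']>0)&(W[...,2]>.095)&(W[...,2]<.16)&(np.hypot(W[...,0]-.487,W[...,1]-.085)<.16)
save('top2',cv2.resize(b['color'][110:230,150:290],(770,660))[:600])
E
```

```text
[0.47018656 0.01489804 0.20390599]
rollz [0.10667014 0.10777415 0.10892425]
roll ((485.954833984375, 85.12702941894531), (39.08382034301758, 39.23621368408203), 161.18067932128906)
plate z 0.07974979871065623
```

View pics/w4.png

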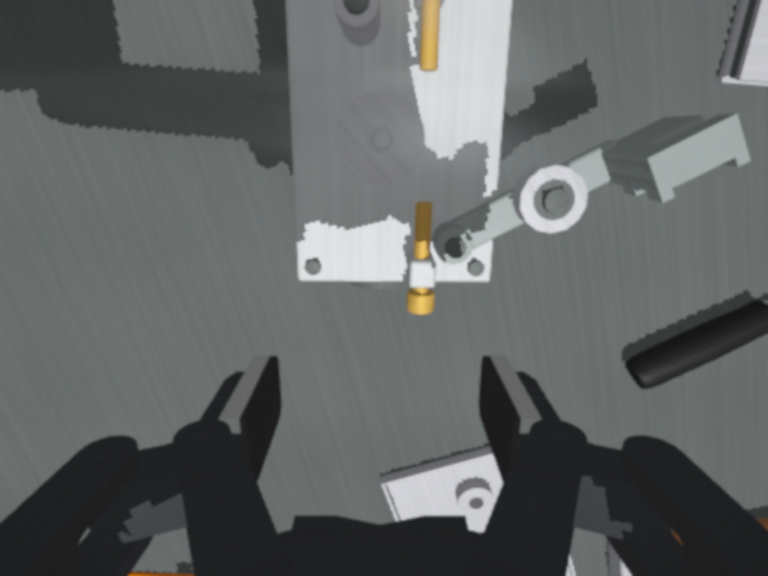

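The roll is seated (top at 107.8 mm). In this view the arm pivot is at (455,246), the bearing at (553,199) and the fork around (680,160), so the arm is open about 1.1 rad. Next I'll measure the arm and lever angles and plan the push.

```bash
cat >> h.py <<'E'
D=np.array([.4866,.0848]);yd=-.24
Dx=np.array([np.cos(yd),np.sin(yd)]);Dy=np.array([-np.sin(yd),np.cos(yd)])
def dw(x,y): return D+x*Dx+y*Dy
def wd(P): d=np.asarray(P)[...,:2]-D; return np.stack([d@Dx,d@Dy],-1)
def push(th,off,r=.1):
    d=np.cos(th)*Dy+np.sin(th)*Dx; n=np.cos(th)*Dx-np.sin(th)*Dy
    return dw(.036,-.05)+r*d+off*n, np.pi/2+yd-th
E
python3 - <<'E'
from h import *
import pickle
c=pickle.load(open('w4.pkl','rb'));W=world_pts(c);k=c['depth']>0
q=wd(W);
m=k&(W[...,2]>.126)&(W[...,2]<.138)&(q[...,0]>.06)&(q[...,0]<.2)&(abs(q[...,1])<.12)
P=q[m];print(m.sum(),P.min(0),P.max(0)); r=cv2.minAreaRect((P*1000).astype(np.float32));print(r,cv2.boxPoints(r))
e=r[0][0]/1000-.036,r[0][1]/1000+.05;print('th',np.arctan2(*e),np.hypot(*e))
b=cam('top');W=world_pts(b);q=wd(W);col=b['color'].max(2)
m=(b['depth']>0)&(W[...,2]>.105)&(W[...,2]<.145)&(q[...,1]>.06)&(q[...,1]<.18)&(q[...,0]>-.04)&(q[...,0]<.12)&(col<70)
P=q[m];print('knob',m.sum(),P.mean(0),np.arctan2(P[:,1].mean()-.05,P[:,0].mean()+.01),np.hypot(P[:,1].mean()-.05,P[:,0].mean()+.01))
th0=1.08
p,rr=pose()
for th,off,z in [(th0,.055,.2),(th0,.055,.125)]+[(t,.026,.125) for t in np.linspace(th0,0,8)]:
    xy,yaw=push(th,off); print(round(th,2),go(xy[0],xy[1],z,yaw))
E
```

```text
2135 [ 0.10528598 -0.02464339] [0.14657185 0.00970876]
((126.16043090820312, -7.392158508300781), (37.69976806640625, 20.83449935913086), 27.443510055541992) [[104.63077   -6.834626]
 [114.23285  -25.324528]
 [147.6901    -7.949691]
 [138.08801   10.540211]]
th 1.1293259303667618 0.09972126883536246
knob 124 [0.04492544 0.12644303] 0.9477521851497052 0.09412938757594448
1.08 (array([ 19.6, 149.5,   3.8]), array([ 0.   , -0.   , -0.491]))
1.08 (array([ 19.5, 149.5,  78.8]), array([ 0.   , -0.   , -0.491]))
1.08 (array([ 45.1, 135.9,  78.8]), array([ 0.   , -0.   , -0.491]))
0.93 (array([ 60.3, 131. ,  78.8]), array([ 0.   , -0.   , -0.645]))
0.77 (array([ 74.5, 123.8,  78.8]), array([ 0.   , -0.   , -0.799]))
0.62 (array([ 87.4, 114.5,  78.8]), array([ 0.   , -0.   , -0.954]))
0.46 (array([ 98.8, 103.3,  78.8]), array([ 0.   , -0.   , -1.108]))
0.31 (array([108.3,  90.6,  78.8]), array([ 0.   , -0.   , -1.262]))
0.15 (array([115.7,  76.5,  78.8]), array([ 0.   , -0.   , -1.417]))
0.0 (array([120.9,  61.4,  78.8]), array([-0.   , -0.   ,  1.571]))
```

Arm ≈1.09 rad, lever ≈0.95 rad. I'll close the fingers and come down outside the fork.

{"fn": "play_rows", "kwargs": {"xyz": [[20,60,0],[20,110,0],[20,148,0],[20,148,0],[20,148,20],[20,148,50],[20,148,79],[20,148,79],[20,148,79],[20,148,79]], "rot": [[0,0,-0.15],[0,0,-0.3],[0,0,-0.49],[0,0,-0.49],[0,0,-0.49],[0,0,-0.49],[0,0,-0.49],[0,0,-0.49],[0,0,-0.49],[0,0,-0.49]], "grip": [0,0,0,0,0,0,0,0,0,0]}}

```text
time_s: 13.05
eef_pos: [0.6195, -0.0004, 0.1264]
eef_rot: [0.001, 0.613, 0.79, 0.001]
wrist_force: [0.7, 1.2, 0.1]
opening: -0.003
grasp_force: 0.0
```

```bash
python3 - <<'E'
from h import *
for th,off in [(1.09,.055),(1.09,.035)]+[(t,.026) for t in (1.0,.85,.7,.55,.4,.28,.16,.08,.04)]:
    xy,yaw=push(th,off); print(round(th,2),go(xy[0],xy[1],.125,yaw))
c=cam('wrist');save('w5',c['color'])
E
```

```text
1.09 (array([-1.6,  0. ,  1.4]), array([0.002, 0.001, 0.009]))
1.09 (array([18.4,  0.2,  1.4]), array([0.002, 0.001, 0.009]))
1.0 (array([36.5,  2.3,  1.4]), array([ 0.002,  0.001, -0.081]))
0.85 (array([51.9,  3.8,  1.4]), array([ 0.002,  0.001, -0.231]))
0.7 (array([67.4,  3. ,  1.3]), array([ 0.002,  0.002, -0.381]))
0.55 (array([82.5, -0.1,  1.3]), array([ 0.002,  0.002, -0.531]))
0.4 (array([97.1, -5.4,  1.3]), array([ 0.002,  0.002, -0.681]))
0.28 (array([108. , -11.2,   1.3]), array([ 0.002,  0.002, -0.801]))
0.16 (array([118.2, -18.3,   1.2]), array([ 0.002,  0.002, -0.921]))
0.08 (array([124.5, -23.6,   1.2]), array([ 0.002,  0.002, -1.001]))
0.04 (array([127.5, -26.5,   1.2]), array([ 0.002,  0.002, -1.041]))
```

View pics/w5.png

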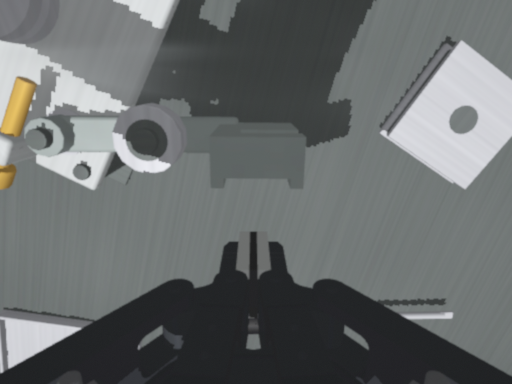

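The closed fingers (255,250) are in line with the fork's outer face (257,180). Pushing the arm in.

{"fn": "play_rows", "kwargs": {"xyz": [[18,0,1],[36,2,1],[52,4,1],[67,3,1],[82,0,1],[97,-5,1],[108,-11,1],[118,-18,1],[124,-24,1],[124,-24,1]], "rot": [[0,0,0],[0,0,-0.08],[0,0,-0.23],[0,0,-0.38],[0,0,-0.53],[0,0,-0.68],[0,0,-0.8],[0,0,-0.92],[0,0,-1.0],[0,0,-1.0]], "grip": [0,0,0,0,0,0,0,0,0,0]}}

```text
time_s: 14.35
eef_pos: [0.5641, 0.1151, 0.1241]
eef_rot: [0.0, 0.16, 0.987, 0.0]
wrist_force: [0.4, -0.5, 0.2]
opening: -0.003
grasp_force: 0.0
```

```bash
cat > m.py <<'E'
from h import *
b=cam('top');W=world_pts(b);q=wd(W);col=b['color'].max(2)
m=(b['depth']>0)&(W[...,2]>.105)&(W[...,2]<.145)&(q[...,1]>.0)&(q[...,1]<.18)&(q[...,0]>-.04)&(q[...,0]<.15)&(col<70)
P=q[m];print('dark/knob',m.sum(),P.mean(0)if m.any() else 0)
c=cam('wrist');W=world_pts(c);q=wd(W)
m=(c['depth']>0)&(W[...,2]>.127)&(W[...,2]<.137)&(q[...,0]>.0)&(q[...,0]<.07)&(abs(q[...,1]-.05)<.045)&(c['color'].astype(int).max(2)>60)
P=q[m]; r=cv2.minAreaRect((P*1000).astype(np.float32)); print('fork',m.sum(),r,P.min(0),P.max(0))
import sys; save(sys.argv[1],c['color'])
E
python3 m.py w6; python3 - <<'E'
from h import *
p,r=pose();print(wd(p),p)
for th in (.04,.02,0,-.02,-.04):
    xy,yaw=push(th,.026); print(th,go(xy[0],xy[1],.125,yaw))
E
```

```text
dark/knob 131 [0.04568959 0.12070851]
fork 4447 ((42.84437561035156, 64.5467529296875), (33.636993408203125, 74.66624450683594), 18.989913940429688) [0.01483356 0.03000533] [0.06185238 0.09497637]
[0.06897588 0.04727902] [0.56483724 0.11432816 0.12408497]
0.04 (array([ 3.1,  1.4, -0.9]), array([ 0.   ,  0.   , -0.042]))
0.02 (array([ 5.1,  1.8, -0.9]), array([ 0.   ,  0.   , -0.062]))
0 (array([ 7.2,  2.1, -0.9]), array([ 0.   ,  0.   , -0.082]))
-0.02 (array([ 9.2,  2.5, -0.9]), array([ 0.   ,  0.   , -0.102]))
-0.04 (array([11.3,  2.8, -0.9]), array([ 0.   ,  0.   , -0.122]))
```

View pics/w6.png

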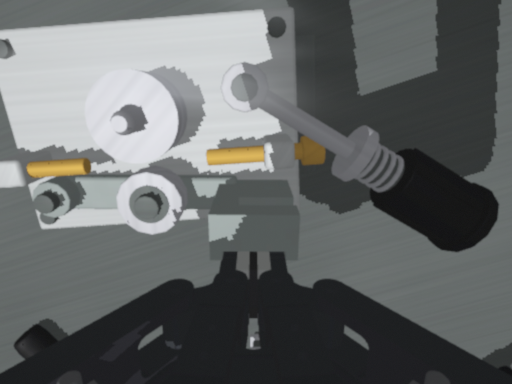

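The arm is nearly in: bearing at (150,205), roll at (135,115), fork at (255,215), and the lever is clear to the right. I'll press on gently.

{"fn": "play_rows", "kwargs": {"xyz": [[2,1,0],[4,2,0],[5,2,0],[6,2,0],[7,2,0],[8,2,0],[9,2,0],[9,2,0],[9,2,0],[9,2,0]], "rot": [[0,0,-0.03],[0,0,-0.05],[0,0,-0.08],[0,0,-0.08],[0,0,-0.08],[0,0,-0.08],[0,0,-0.08],[0,0,-0.08],[0,0,-0.08],[0,0,-0.08]], "grip": [0,0,0,0,0,0,0,0,0,0]}}

```text
time_s: 15.7
eef_pos: [0.5568, 0.1186, 0.1237]
eef_rot: [-0.0, 0.12, 0.993, -0.0]
wrist_force: [0.5, 0.6, 0.3]
opening: 0.003
grasp_force: 0.0
```

{"fn": "play_rows", "kwargs": {"xyz": [[1,0,0],[1.5,0,0],[2,0,0],[2.5,0,0],[3,0,0],[3,0,0],[3.5,0,0],[4,0,0],[4,0,0],[4,0,0]], "rot": [[0,0,0],[0,0,0],[0,0,0],[0,0,0],[0,0,0],[0,0,0],[0,0,0],[0,0,0],[0,0,0],[0,0,0]], "grip": [0,0,0,0,0,0,0,0,0,0]}}

```text
time_s: 16.95
eef_pos: [0.5532, 0.1195, 0.1239]
eef_rot: [0.0, 0.12, 0.993, 0.0]
wrist_force: [2.0, 1.5, -1.1]
opening: 0.003
grasp_force: 1.1
```

```bash
python3 - <<'E'
from h import *
p,r=pose();print(wd(p),p,readout.get_obs()['wrist_force'])
c=cam('wrist');W=world_pts(c);q=wd(W);import pickle;pickle.dump(c,open('w7.pkl','wb'))
k=c['depth']>0
for lo,hi in((.106,.111),(.111,.124),(.128,.136)):
  m=(k&(W[...,2]>lo)&(W[...,2]<hi)&(q[...,0]>-.03)&(q[...,0]<.055)&(q[...,1]>-.06)&(q[...,1]<.09)&(c['color'].max(2)>60)).astype(np.uint8)
  n,l,s,ce=cv2.connectedComponentsWithStats(m)
  for i in range(1,n):
    if s[i,4]>150:
      Q=q[l==i]; rc=cv2.minAreaRect((Q*1000).astype(np.float32)); print(lo,s[i,4],ce[i].round(),np.round(rc[0],1),np.round(rc[1],1),round(rc[2],1),np.median(W[l==i][:,2]))
E
```

```text
[0.05648781 0.04955202] [0.5532474  0.11950445 0.12389554] [ 1.95083634  1.50099875 -1.09721136]
0.106 5891 [141. 133.] [-0.7 -0.2] [40.1 39.4] 89.7 0.10782946991975095
0.106 537 [259. 201.] [29.7 49.2] [ 4.8 36. ] 1.9 0.11013763688340802
0.106 471 [146. 213.] [35.2 -1.2] [11.9 13.1] 47.2 0.1097198486359886
0.111 2821 [300. 152.] [ 6.4 67.7] [65.  17.6] 49.0 0.11953037082395951
0.111 595 [134. 141.] [0.1 0.3] [9.7 9.4] 31.8 0.12024353133793805
0.111 576 [246. 207.] [29.5 49.2] [ 4.3 35.7] 0.5 0.11837270284924559
0.128 477 [255. 121.] [-9.2 49.9] [9.5 9.3] 43.7 0.12886669545402335
0.128 3997 [254. 237.] [38.1 49.4] [21.4 36.2] 0.9 0.1317572451916083
```

The arm rests on the roll (bearing centre at drive x≈35.5, fork parallel within 0.02 rad). I'll retreat and go above the knob.

```bash
python3 - <<'E'
from h import *
xy=dw(.042,.122);print(go(xy[0],xy[1],.2,yd+.95+np.pi/2))
E
```

```text
(array([ 14.5,  72.5, -76.1]), array([-0.   ,  0.   , -0.951]))
```

{"fn": "play_rows", "kwargs": {"xyz": [[-15,0,0],[-30,0,-10],[-30,0,-50],[-20,20,-76],[0,60,-76],[14,72,-76],[14,72,-76],[14,72,-76],[14,72,-76],[14,72,-76]], "rot": [[0,0,0],[0,0,0],[0,0,-0.1],[0,0,-0.25],[0,0,-0.45],[0,0,-0.65],[0,0,-0.85],[0,0,-0.95],[0,0,-0.95],[0,0,-0.95]], "grip": [0,0,0,0,0.75,0.75,0.75,0.75,0.75,0.75]}}

```text
time_s: 18.25
eef_pos: [0.5568, 0.1926, 0.1996]
eef_rot: [-0.0, -0.346, 0.938, 0.0]
wrist_force: [-0.7, 0.6, 0.3]
opening: 0.75
grasp_force: 0.0
```

```bash
python3 - <<'E'
from h import *
c=cam('wrist');T=tool_pts(c);W=world_pts(c);q=wd(W);k=c['depth']>0
m=k&(W[...,2]>.118)&(W[...,2]<.14)&(q[...,1]>.07)&(q[...,1]<.17)&(q[...,0]>-.0)&(q[...,0]<.1)&(c['color'].max(2)<75)&(abs(T[...,1])<.025)
m=m.astype(np.uint8);n,l,s,ce=cv2.connectedComponentsWithStats(m);i=1+s[1:,4].argmax();Q=q[l==i]
rc=cv2.minAreaRect((Q*1000).astype(np.float32));print(s[i],rc, np.percentile(W[l==i][:,2],[50,99]))
x,y=np.array(rc[0])/1000;ph=np.arctan2(y-.05,x+.01);print(ph,np.hypot(y-.05,x+.01))
m=k&(W[...,2]>.128)&(W[...,2]<.136)&(q[...,0]>.02)&(q[...,0]<.06)&(abs(q[...,1]-.05)<.03)
print('fork',cv2.minAreaRect((q[m]*1000).astype(np.float32)) if m.sum()>50 else 0)
e=np.array([np.cos(ph),np.sin(ph)]);kx=np.array([-.01,.05])+.089*e;xy=dw(*kx);print('go',go(xy[0],xy[1],.114,yd+ph+np.pi/2))
save('w8',c['color'])
E
```

```text
[ 233  183   45   63 2401] ((43.17346954345703, 125.25961303710938), (40.8367919921875, 30.89342498779297), 55.39088821411133) [0.12821054 0.13198756]
0.9556986276027121 0.09214894040510935
fork ((38.23161697387695, 49.1609992980957), (20.57843780517578, 35.99332046508789), 0.7444875240325928)
go (array([-0.4,  1.7, 85.7]), array([ 0.   , -0.   , -0.009]))
```

View pics/w8.png

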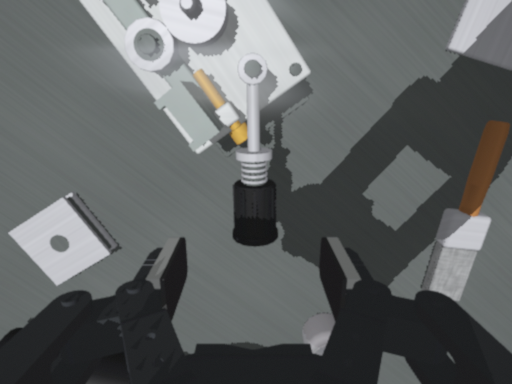

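Wrist view: knob at (255,210) in line with the tool, lever pivot at (253,68), fork closed at (190,110). Descend and grip.

{"fn": "play_rows", "kwargs": {"xyz": [[1,1.7,40],[1,1.7,70],[1,1.7,86],[1,1.7,86],[1,1.7,86],[1,1.7,86],[1,1.7,86],[1,1.7,86],[1,1.7,86],[1,1.7,86]], "rot": [[0,0,-0.01],[0,0,-0.01],[0,0,-0.01],[0,0,-0.01],[0,0,-0.01],[0,0,-0.01],[0,0,-0.01],[0,0,-0.01],[0,0,-0.01],[0,0,-0.01]], "grip": [0.75,0.75,0.75,0.75,0.4,0.1,0.1,0.1,0.1,0.1]}}

```text
time_s: 19.55
eef_pos: [0.5559, 0.1935, 0.1153]
eef_rot: [0.001, -0.352, 0.936, -0.0]
wrist_force: [-0.3, -1.2, 6.9]
opening: 0.31
grasp_force: 58.7
```

```bash
python3 - <<'E'
from h import *
p,r=pose();q=wd(p)-[-.01,.05];ph=np.arctan2(q[1],q[0]);R0=np.hypot(*q);print(p,ph,R0,readout.get_obs()['opening'])
def L(ph,d): xy=dw(*(np.array([-.01,.05])+(R0+d)*np.array([np.cos(ph),np.sin(ph)])));return go(xy[0],xy[1],p[2],yd+ph+np.pi/2)
for a,d in [(ph,.015),(.85,.015),(.7,.015),(.55,.015),(.42,.015),(.3,.015),(.2,.015),(.1,.015),(.03,.015),(0,.015),(-.0,.01),(0,.005),(0,.003)]: print(round(a,3),d,*L(a,d))
E
```

```text
[0.5558528  0.19353459 0.11528251] 0.9511355801267736 0.08854167173979872 0.3104075023374437
0.951 0.015 [-15.   -0.1   0. ] [-0.002  0.002  0.008]
0.85 0.015 [-14.4 -10.6   0.1] [-0.002  0.002  0.109]
0.7 0.015 [-11.5 -25.8   0.1] [-0.001  0.003  0.259]
0.55 0.015 [ -6.5 -40.5   0.1] [-0.001  0.003  0.409]
0.42 0.015 [ -0.3 -52.4   0.1] [-0.001  0.003  0.539]
0.3 0.015 [  6.7 -62.7   0.1] [-0.001  0.003  0.659]
0.2 0.015 [ 13.4 -70.6   0.1] [-0.001  0.003  0.759]
0.1 0.015 [ 20.9 -77.7   0.1] [-0.001  0.003  0.859]
0.03 0.015 [ 26.6 -82.2   0.1] [-0.     0.003  0.929]
0 0.015 [ 29.1 -84.1   0.1] [-0.     0.003  0.959]
-0.0 0.01 [ 32.  -80.    0.1] [-0.     0.003  0.959]
0 0.005 [ 34.8 -75.9   0. ] [-0.     0.003  0.959]
0 0.003 [ 36.  -74.2   0. ] [-0.     0.003  0.959]
```

Grip is firm (58 N, opening 0.31). Drawing the knob out.

{"fn": "play_rows", "kwargs": {"xyz": [[-2,0,0],[-4,0,0],[-6,0,0],[-8,0,0],[-10,0,0],[-12,0,0],[-14,0,0],[-14.5,0,0],[-14.5,0,0],[-14.5,0,0]], "rot": [[0,0,0],[0,0,0],[0,0,0],[0,0,0],[0,0,0],[0,0,0],[0,0,0],[0,0,0],[0,0,0],[0,0,0]], "grip": [0.1,0.1,0.1,0.1,0.1,0.1,0.1,0.1,0.1,0.1]}}

```text
time_s: 20.8
eef_pos: [0.5643, 0.2011, 0.1148]
eef_rot: [-0.002, -0.352, 0.936, -0.001]
wrist_force: [-10.5, -9.8, 13.0]
opening: 0.304
grasp_force: 59.5
```

```bash
python3 - <<'E'
from h import *
p,r=pose();q=wd(p)-[-.01,.05];ph=np.arctan2(q[1],q[0]);R0=np.hypot(*q);f=np.array(readout.get_obs()['wrist_force']);print(p,ph,R0,r.T@f)
R0=.1030
def L(ph,d): xy=dw(*(np.array([-.01,.05])+(R0+d)*np.array([np.cos(ph),np.sin(ph)])));return go(xy[0],xy[1],p[2],yd+ph+np.pi/2)
for a,d in [(.85,0),(.7,0),(.55,.0),(.42,.0),(.3,.0),(.2,.0),(.1,.0),(.04,0),(0,0)]: print(round(a,3),d,*L(a,d))
E
```

```text
[0.56428525 0.20108468 0.11475423] 0.9533015972182193 0.09985841215733987 [ 14.43800861  -0.43297543 -12.88982094]
0.85 0 [ -2.5 -10.6  -0. ] [-0.001 -0.005  0.11 ]
0.7 0 [  0.3 -25.8   0. ] [-0.001 -0.005  0.26 ]
0.55 0.0 [  5.4 -40.4   0. ] [-0.001 -0.005  0.41 ]
0.42 0.0 [ 11.5 -52.3   0.1] [-0.002 -0.005  0.54 ]
0.3 0.0 [ 18.5 -62.5   0.1] [-0.002 -0.005  0.66 ]
0.2 0.0 [ 25.2 -70.3   0.2] [-0.002 -0.005  0.76 ]
0.1 0.0 [ 32.6 -77.4   0.2] [-0.003 -0.005  0.86 ]
0.04 0 [ 37.4 -81.3   0.2] [-0.003 -0.005  0.92 ]
0 0 [ 40.7 -83.7   0.2] [-0.003 -0.005  0.96 ]
```

Measured draw is 11.3 mm with 14.4 N, so the arm is lagging under the spring. I'll draw 4 mm more and start the swing.

{"fn": "play_rows", "kwargs": {"xyz": [[-2,0,-1],[-4,0,-1],[-4,0,-1],[-3.8,-5,-1],[-3.3,-11,-1],[-2.3,-19,-1],[-0.4,-27,-1],[2,-34.5,-1],[5,-42,-1],[5,-42,-1]], "rot": [[0,0,0],[0,0,0],[0,0,0],[0,0,0.05],[0,0,0.11],[0,0,0.19],[0,0,0.26],[0,0,0.335],[0,0,0.41],[0,0,0.41]], "grip": [0.1,0.1,0.1,0.1,0.1,0.1,0.1,0.1,0.1,0.1]}}

```text
time_s: 22.05
eef_pos: [0.5864, 0.1667, 0.1148]
eef_rot: [-0.004, -0.153, 0.988, -0.0]
wrist_force: [-14.3, -5.1, 12.7]
opening: 0.313
grasp_force: 59.3
```

```bash
cat > s.py <<'E'
from h import *
p,r=pose();q=wd(p)-[-.01,.05];ph=np.arctan2(q[1],q[0]);R0=np.hypot(*q);o=readout.get_obs();print(p,'phi',ph,'drawn',R0-.0885,'toolF',r.T@np.array(o['wrist_force']),'yaw',np.arctan2(r[1,1],r[0,1])-yd-np.pi/2)
def L(a,R): return np.array([R*np.cos(a)-.01,R*np.sin(a)+.05])
# table relative to commanded pose, at commanded phi0,R
import sys
p0,R1=float(sys.argv[1]),float(sys.argv[2]); b=L(p0,R1); ex=-np.array([np.cos(p0),np.sin(p0)]); ey=np.array([-np.sin(p0),np.cos(p0)])
for a in map(float,sys.argv[3].split(',')):
    d=L(a,R1)-b; print(a,(d@ex*1000).round(1),(d@ey*1000).round(1),round(p0-a,3))
E
python3 s.py .545 .107 .47,.4,.33,.26,.19,.13,.08,.04,0,-.02
```

```text
[0.58644663 0.1667165  0.11477204] phi 0.5470689563514748 drawn 0.013967958037610168 toolF [ 15.22503232  -0.51105032 -12.56726621] yaw 0.5479247283856239
0.47 0.3 -8.0 0.075
0.4 1.1 -15.5 0.145
0.33 2.5 -22.8 0.215
0.26 4.3 -30.1 0.285
0.19 6.7 -37.2 0.355
0.13 9.1 -43.1 0.415
0.08 11.4 -48.0 0.465
0.04 13.4 -51.8 0.505
0.0 15.5 -55.5 0.545
-0.02 16.6 -57.3 0.565
```

Drawn 14 mm and tracking well. Swinging through the fork.

{"fn": "play_rows", "kwargs": {"xyz": [[-1,0,0],[-0.7,-8,0],[0.1,-15.6,0],[1.5,-23,0],[3.3,-30.4,0],[5.8,-37.5,0],[8.2,-43.5,0],[10.5,-48.5,0],[12.5,-52.3,0],[14.6,-56,0]], "rot": [[0,0,0],[0,0,0.075],[0,0,0.145],[0,0,0.215],[0,0,0.285],[0,0,0.355],[0,0,0.415],[0,0,0.465],[0,0,0.505],[0,0,0.545]], "grip": [0.1,0.1,0.1,0.1,0.1,0.1,0.1,0.1,0.1,0.1]}}

```text
time_s: 23.3
eef_pos: [0.589, 0.1122, 0.1148]
eef_rot: [-0.004, 0.118, 0.993, 0.001]
wrist_force: [-14.3, 6.7, 12.3]
opening: 0.31
grasp_force: 59.3
```

```bash
python3 s.py 0 .108 0,-.02,-.03
```

```text
[0.58899364 0.11222681 0.11475939] phi 0.009519302196029339 drawn 0.014444073441722105 toolF [ 15.54492331   3.15870612 -12.20670458] yaw 0.003011487646364941
0.0 0.0 0.0 0.0
-0.02 0.0 -2.2 0.02
-0.03 0.0 -3.2 0.03
```

Lever at ≈0.01 rad. Easing the collar into its seat.

{"fn": "play_rows", "kwargs": {"xyz": [[0,-1,0],[2,-1,0],[4,-1,0],[6,-1,0],[8,-1,0],[10,-1,0],[12,-1,0],[13,-1,0],[14,-1,0],[14,-1,0]], "rot": [[0,0,0],[0,0,0],[0,0,0],[0,0,0],[0,0,0],[0,0,0],[0,0,0],[0,0,0],[0,0,0],[0,0,0]], "grip": [0.1,0.1,0.1,0.1,0.1,0.1,0.1,0.1,0.1,0.1]}}

```text
time_s: 24.55
eef_pos: [0.5782, 0.1144, 0.1152]
eef_rot: [-0.001, 0.118, 0.993, 0.001]
wrist_force: [-3.9, 6.1, 4.3]
opening: 0.306
grasp_force: 58.8
```

```bash
python3 s.py 0 .094 0
```

```text
[0.57815047 0.1143657  0.11523839] phi 0.005223911024130708 drawn 0.003399857216073207 toolF [ 5.20820237  5.02688713 -4.31422688] yaw 0.0034697564294006167
0.0 0.0 0.0 0.0
```

Drawn 3.4 mm, which matches the seat. Releasing and retreating.

{"fn": "play_rows", "kwargs": {"xyz": [[0,1,0],[0,1,0],[0,1,0],[0,1,0],[0,1,-10],[0,1,-50],[0,1,-90],[-20,1,-100],[-20,1,-100],[-20,1,-100]], "rot": [[0,0,0],[0,0,0],[0,0,0],[0,0,0],[0,0,0],[0,0,0],[0,0,0],[0,0,0],[0,0,0],[0,0,0]], "grip": [0.75,0.75,0.75,0.75,0.75,0.75,0.75,0.75,0.75,0.75]}}

```text
time_s: 25.8
eef_pos: [0.5974, 0.109, 0.2139]
eef_rot: [-0.001, 0.118, 0.993, -0.0]
wrist_force: [0.3, 0.3, -0.2]
opening: 0.748
grasp_force: 0.0
```

```bash
python3 - <<'E'
from h import *
c=cam('wrist');W=world_pts(c);q=wd(W);k=c['depth']>0;print(pose()[0])
for n,m in (('knob',(W[...,2]>.12)&(W[...,2]<.14)&(q[...,0]>.055)&(q[...,0]<.12)&(abs(q[...,1]-.05)<.03)&(c['color'].max(2)<75)),
 ('fork',(W[...,2]>.129)&(W[...,2]<.136)&(q[...,0]>.02)&(q[...,0]<.053)&(abs(q[...,1]-.05)<.025)&(c['color'].max(2)>60)),
 ('roll',(abs(W[...,2]-.108)<.003)&(np.hypot(q[...,0],q[...,1])<.026))):
    Q=q[m&k]*1000; print(n,cv2.minAreaRect(Q.astype(np.float32)),np.percentile(Q,[1,99],axis=0).round(1),np.median(W[m&k][:,2]))
save('w9',cv2.resize(c['color'],(768,576)))
E
```

```text
[0.59723211 0.10902724 0.21358492]
knob ((85.19451141357422, 49.601383209228516), (31.127342224121094, 40.338890075683594), 89.89835357666016) [[ 65.2  36.4]
 [104.6  62.8]] 0.12830927485341037
fork ((37.135284423828125, 49.25313949584961), (19.73055076599121, 36.043663024902344), 1.44300377368927) [[27.6 31.5]
 [46.6 67.1]] 0.1317279696794485
roll ((2.0769996643066406, -1.6474990844726562), (39.75139236450195, 46.2626838684082), 66.07323455810547) [[-19.7 -19. ]
 [ 23.6  18.5]] 0.10775445507995311
```

View pics/w9.png

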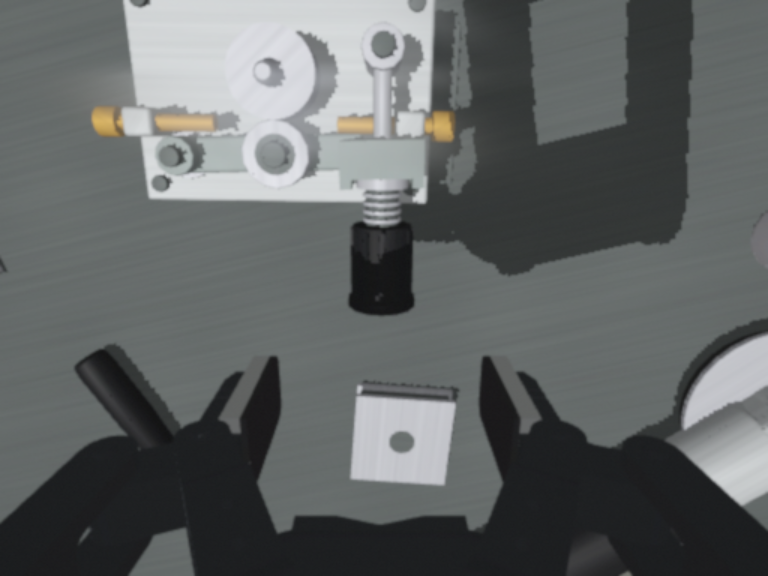

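The lever lies square in the fork at (382,160) and the collar sits between the lips at (382,183). The bearing touches the roll, and the knob reads about 3.1 mm drawn. All good, so I'm handing in.

```bash
python3 -c "
from bench import ctrl
print(ctrl.hand_in())"
```

```text
the job is handed in; nothing more can be done
None
```

I've handed the job in at about 26 s of robot time: the roll is down on its hub, the arm rests against it, and the lever stayed latched with the collar in its seat after I let go; no verdict came back.

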